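# Put the model-base plate kit right from stock

## Task

The kit rack must end up full of standard model-base plates (90 mm wide, 70 mm tall), but one plate in it is the wrong size, too short or too narrow, and some slots are empty. Swap the wrong plate for a standard one from the full stock stand (the one on the wide grey base) and fill the empty slots from there too, every plate standing on edge, tab up, fully down in its slot and not sticking out of the end of it; the wrong plate goes into a slot of the stock stand, where the short plate and any surplus standard plate also stay. Leave the cast, the tape and the bowl alone.

Things in the scene. Friction and masses are not known exactly. Their poses are not given: they have to be found in the camera images.
- kit_rack: fixed wooden kit rack, 261 mm long (y), 108 deep (x), 32 high; 6 upright slots run along x, open at both ends, centres at y = -110, -66, -22, 22, 66, 110 mm; slots 10.5 mm wide, floor 6 mm above the table, lips rounded 6 mm; plates may lean 0.15 rad. Origin: centre of underside, z up. Starts with 1 or 2 standard plates and one wrong plate in any slots.
- stock_stand: fixed wooden stock stand on a wide grey base, 261 mm long (y), 136 deep (x), 32 high; 6 upright slots run along x, open at both ends, centres at y = -110, -66, -22, 22, 66, 110 mm; slots 10.5 mm wide, floor 6 mm above the table, lips rounded 6 mm; plates may lean 0.15 rad. Origin: centre of underside, z up. Starts full, any order: 5 standard, 1 short. Left or right of the kit rack.
- kit_plate_1: standard model-base plate: aluminium, 90 mm wide (along its x), 8 mm thick (along y), 70 mm tall (along z); the upper 14 mm is a gripping tab 16 mm narrower than the plate (so 74 mm), centred; origin at the centre of its bottom edge, z up when it stands; front and back are alike; about 0.11 kg; starts in the kit rack (may be absent)
- kit_plate_2: standard model-base plate: aluminium, 90 mm wide (along its x), 8 mm thick (along y), 70 mm tall (along z); the upper 14 mm is a gripping tab 16 mm narrower than the plate (so 74 mm), centred; origin at the centre of its bottom edge, z up when it stands; front and back are alike; about 0.11 kg; starts in the kit rack (may be absent)
- kit_plate_3: standard model-base plate: aluminium, 90 mm wide (along its x), 8 mm thick (along y), 70 mm tall (along z); the upper 14 mm is a gripping tab 16 mm narrower than the plate (so 74 mm), centred; origin at the centre of its bottom edge, z up when it stands; front and back are alike; about 0.11 kg; starts in the kit rack (may be absent)
- kit_plate_4: standard model-base plate: aluminium, 90 mm wide (along its x), 8 mm thick (along y), 70 mm tall (along z); the upper 14 mm is a gripping tab 16 mm narrower than the plate (so 74 mm), centred; origin at the centre of its bottom edge, z up when it stands; front and back are alike; about 0.11 kg; starts in the kit rack (may be absent)
- kit_short: short plate: as the standard plate, 90 mm wide and 8 mm thick, but only 56 mm tall; origin at the centre of its bottom edge, z up; wrong plate in the kit rack (absent when kit_narrow is there)
- kit_narrow: narrow plate: as the standard plate, 70 mm tall and 8 mm thick, but only 64 mm wide (tab 48 mm); origin at the centre of its bottom edge, z up; wrong plate in the kit rack (absent when kit_short is there)
- stock_plate_1: standard model-base plate: aluminium, 90 mm wide (along its x), 8 mm thick (along y), 70 mm tall (along z); the upper 14 mm is a gripping tab 16 mm narrower than the plate (so 74 mm), centred; origin at the centre of its bottom edge, z up when it stands; front and back are alike; about 0.11 kg; starts in the stock stand
- stock_plate_2: standard model-base plate: aluminium, 90 mm wide (along its x), 8 mm thick (along y), 70 mm tall (along z); the upper 14 mm is a gripping tab 16 mm narrower than the plate (so 74 mm), centred; origin at the centre of its bottom edge, z up when it stands; front and back are alike; about 0.11 kg; starts in the stock stand
- stock_plate_3: standard model-base plate: aluminium, 90 mm wide (along its x), 8 mm thick (along y), 70 mm tall (along z); the upper 14 mm is a gripping tab 16 mm narrower than the plate (so 74 mm), centred; origin at the centre of its bottom edge, z up when it stands; front and back are alike; about 0.11 kg; starts in the stock stand
- stock_plate_4: standard model-base plate: aluminium, 90 mm wide (along its x), 8 mm thick (along y), 70 mm tall (along z); the upper 14 mm is a gripping tab 16 mm narrower than the plate (so 74 mm), centred; origin at the centre of its bottom edge, z up when it stands; front and back are alike; about 0.11 kg; starts in the stock stand
- stock_plate_5: standard model-base plate: aluminium, 90 mm wide (along its x), 8 mm thick (along y), 70 mm tall (along z); the upper 14 mm is a gripping tab 16 mm narrower than the plate (so 74 mm), centred; origin at the centre of its bottom edge, z up when it stands; front and back are alike; about 0.11 kg; starts in the stock stand
- stock_short: short plate: as the standard plate, 90 mm wide and 8 mm thick, but only 56 mm tall; origin at the centre of its bottom edge, z up; starts in the stock stand
- plaster_cast: cream dental cast, 53x58x26 mm, behind the work; bystander, origin under its centre
- tape_roll: roll of masking tape, 100 mm across, 25 mm high, lying flat; bystander, origin under its centre
- green_bowl: green mixing bowl, 87 mm across, 43 mm high; bystander, origin under its centre

How it is judged:
By the outcome, as a careful person would: the job done as asked, in the order asked, and still so for the second after the job is handed in, with the robot touching nothing.
Of kit_short, kit_narrow only 1 to 1 are there at a start; the rules pass over those that are not, and their reading is None.
Of kit_plate_1, kit_plate_2, kit_plate_3, kit_plate_4 only 1 to 2 are there at a start; the rules pass over those that are not, and their reading is None.
At some moment in a run one of kit_plate_1, kit_plate_2, kit_plate_3, kit_plate_4, stock_plate_1, stock_plate_2, stock_plate_3, stock_plate_4, stock_plate_5 may be knocked a few centimetres aside while the robot is not near it.
It also fails if it takes over 210 s, if anything falls off the work surface, if the arm or the gripper's body presses on something with over 40 N, if the wrist force passes 120 N, or if a joint passes its speed limit or range.

## Robot

A 6-joint arm with a two-finger parallel gripper is mounted at the origin on a cart in front of the work surface, level with it; the furniture and walls round the work are solid. World frame = base frame: x ahead of the robot, y to its left, z up, the work surface at z = 0. Lengths are in m, angles in rad, forces in N, time in s.
With the tool pointing down it reaches from about 0.4 to 0.825 m from the base axis. Payload 7 kg.
Tool frame: the origin (TCP) lies midway between the tips of the shut fingers; the grasp point (between the pads) lies 19 mm behind it; z points along the fingers, y is the line along which they close (so a half turn about z gives the same grasp; the last joint's range is limited). The gripper opens to 88 mm and grips with 3 to 60 N. Pads are 19 mm wide; open, the fingers measure 130 mm over their backs; the gripper's body (78 mm by 193 mm) begins 47 mm behind the grasp point.
Start: joints at [1.579, 0.359, 0.012, 0, -1.224, -0.288], TCP at [0.186, 0.649, 0.227] pointing down, gripper open.
Joint ranges: [-3.07, 3.07], [-1.43, 2.12], [-1.02, 1.25], [-3.03, 1.67], [-3.05, -0], [-3.03, 3.03]. Speed limits (rad/s): [2.39, 2.39, 3.01, 3.14, 3.14, 3.14].

## Interface

Orientations are given as [roll, pitch, yaw] about the fixed x, y, z axes, in that order (R = Rz(yaw) Ry(pitch) Rx(roll)).
In Python, from station import arm gives the robot as it stands.
- The arm moves only by the tool servo_tool, never from a script. Its argument "deltas" is a list of rows, each a list of 7 numbers: the closure, from -1 (fully open) to 1 (shut), then the shift along the tool's x, y, z in mm, then the turn, a rotation vector about the tool's x, y, z in degrees. In form: [[gripper, x, y, z, ax, ay, az], ...]. A call has 1 to 20 rows; each row shifts and turns the commanded pose from where the row before left it, along the tool's axes as they then stand; what a row does not reach is not made up. A row lasts 1/12 s, in which the tool goes at most 41.7 mm and 7.16 degrees, less where a joint would pass 70% of its speed; a pose out of reach is approached as far as the arm can. A call is refused whole if a number of a shift passes 41.7 or a number of a turn 7.16, either way. A call with a gripper value outside its range is refused whole. The fingers move at their own pace and stop on an object; "squeeze" is the grip in N (left out, the last holds). Time passes only in rows, so rows that do not move let the fingers close. It gives the time, the measured TCP pose, the force, the opening and the grip force at its end, in the units of the state.
- arm.get_state(): the state, without advancing time (a new reading comes with each control period).
- arm.grab_frame(name): name is "scene" or "side" or "wrist"; returns a dict with "color" (400x640x3 uint8, red, green, blue), "K" (3x3 intrinsics, pixels), "position" and "orientation" of the camera in the world. Camera axes: x right, y down, z forward; pixel columns grow to the right and rows downward; lengths in m; the calibration is good to about 2 mm. A picture is of the moment at which its call begins. There is no depth.
- arm.job_done(): hands the job in; it is judged then, once.
Trained networks look in a picture, given as the dict that the camera call returned (one of the last four; its "shot" number tells which), for a name from the list of things; names that differ only in an ending like _2 or _b are one class to them, and where a whole thing is asked for, a point or a joint stands for the part that bears it (a point fixed in the world has none). Each returns a list of dicts, best first, with "conf" (0 to 1); they miss things now and then, are a little off and sometimes report something else, mostly with a low value. They report only what shows in the picture. A call takes as long as a camera call.
- arm.recognise(query, picture): "at" ([x, y, z] in m, in the coordinates of the camera as it stood for that picture, good to about 4 mm: the middle of the surface that is visible of it).
The state is a dict: "t": time; "q": joint angles; "qd": joint speeds; "joint_efforts": joint torques, N m; "eef_pos": TCP position; "ee_rot": TCP orientation; "force": force on the tool from outside, world axes, zero at the start; "moment": the same for the moment, N m; "width": finger opening in m; "gripper_force": force on a finger pad.
Only numpy, scipy, OpenCV 4.12 (cv2) and the standard library are available. Lean on these libraries where they do the work, as an engineer would, in place of code of your own. Each camera call takes 0.05 s, during which the arm holds its last target. There are 200 camera calls.

## Working session

There is one attempt and no reset: what is moved stays moved. The work goes in short steps, Python scripts to look and compute and a tool call to move; the robot and the scene stay as the last step left them, time stands still between calls to the robot, and variables do not carry over. Pictures are saved under pics/ and viewed, at most 14 in all, crops included, and the job is handed in when it is done.

Besides the shell and the picture viewer there is one more tool, called by a JSON object that holds its "method" and its "body". servo_tool: Moves the arm, as the interface text tells. Its arguments: {"type":"object","properties":{"deltas":{"type":"array","items":{"type":"array","items":{"type":"number"}}},"squeeze":{"type":"number"}},"required":["deltas"]}

```bash
ls; mkdir -p pics; cat > h.py <<'E'
import numpy as np, cv2
from station import arm
from scipy.spatial.transform import Rotation as R
def Rm(o):
    o=np.array(o,float)
    if o.shape==(3,3): return o
    return R.from_euler('xyz',o).as_matrix() if o.size==3 else R.from_quat(o).as_matrix()
def world(p,f): return Rm(f['orientation'])@np.array(p)+np.array(f['position'])
def proj(P,f):
    c=(np.atleast_2d(P)-np.array(f['position']))@Rm(f['orientation']); u=c@np.array(f['K']).T; return u[:,:2]/u[:,2:]
def ray(uv,f,z):
    d=Rm(f['orientation'])@np.linalg.inv(f['K'])@np.array([uv[0],uv[1],1.]); p=np.array(f['position']); return p+d*(z-p[2])/d[2]
def snap(n,fn=None):
    f=arm.grab_frame(n)
    if fn: cv2.imwrite('pics/'+fn,f['color'][:,:,::-1])
    return f
E
python3 - <<'E'
from h import *
s=arm.get_state(); print({k:np.round(v,3) for k,v in s.items()})
for n in ['scene','side']:
    f=snap(n,n+'0.png'); print(n,f['position'],f['orientation'],np.array(f['K']).tolist())
    for q in ['kit_rack','stock_stand','kit_plate_1','kit_short','kit_narrow','stock_plate_1','stock_short']:
        for d in arm.recognise(q,f): print(q,round(d['conf'],2),np.round(world(d['at'],f),3), np.round(proj(world(d['at'],f),f)[0]))
E
```

```text
pics
{'t': np.float64(0.0), 'q': array([ 1.579,  0.359,  0.011, -0.   , -1.224, -0.288]), 'qd': array([-0.001, -0.   , -0.001,  0.001,  0.001, -0.001]), 'joint_efforts': array([-1.0000e-03, -5.8272e+01,  2.9307e+01,  6.9970e+00,  7.0000e-03,
       -0.0000e+00]), 'eef_pos': array([0.186, 0.648, 0.226]), 'ee_rot': array([ 3.14, -0.  , -0.28]), 'force': array([ 0.312, -0.554,  0.435]), 'moment': array([ 0.055, -0.008, -0.046]), 'gripper_force': np.float64(0.0), 'width': np.float64(0.088)}
scene [-0.09297797 -0.48322441  0.67231679] [-2.20268243 -0.02397994 -0.87816441] [[433.2599184344979, 0.0, 311.5028863949431], [0.0, 433.2599184344979, 197.5417643359917], [0.0, 0.0, 1.0]]
kit_rack 0.71 [ 0.521 -0.192  0.027] [384. 262.]
kit_rack 0.61 [0.512 0.21  0.055] [247. 181.]
stock_stand 0.69 [0.47  0.103 0.015] [266. 219.]
stock_stand 0.53 [0.513 0.076 0.048] [287. 204.]
kit_plate_1 0.86 [ 0.552 -0.099  0.054] [357. 226.]
kit_plate_1 0.56 [ 0.524 -0.231  0.054] [403. 260.]
kit_short 0.57 [ 0.54  -0.187  0.047] [388. 249.]
stock_plate_1 0.93 [0.504 0.032 0.057] [298. 211.]
stock_plate_1 0.93 [
[... 282 characters left out ...]
915298  0.01160724 -0.33338369] [[361.60867460593965, 0.0, 323.15894590226804], [0.0, 361.60867460593965, 193.8505443435816], [0.0, 0.0, 1.0]]
kit_rack 0.95 [ 0.521 -0.265  0.029] [356. 259.]
stock_stand 0.78 [0.473 0.029 0.02 ] [297. 212.]
kit_plate_1 0.9 [ 0.538 -0.233  0.055] [358. 239.]
kit_plate_1 0.67 [ 0.562 -0.103  0.058] [345. 213.]
kit_plate_1 0.62 [ 0.539 -0.188  0.06 ] [350. 228.]
kit_short 0.53 [ 0.539 -0.189  0.063] [350. 227.]
stock_plate_1 0.88 [0.514 0.031 0.057] [311. 197.]
stock_plate_1 0.75 [0.515 0.118 0.064] [302. 185.]
stock_plate_1 0.69 [0.476 0.028 0.019] [298. 212.]
stock_plate_1 0.67 [0.522 0.214 0.073] [296. 173.]
stock_plate_1 0.47 [0.493 0.164 0.066] [291. 180.]
```

```bash
python3 - <<'E'
import cv2
a=cv2.imread('pics/scene0.png')[140:320,180:480]; cv2.imwrite('pics/c0.png',cv2.resize(a,(800,480),interpolation=cv2.INTER_CUBIC))
E
```

```text
(no output)
```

View pics/c0.png

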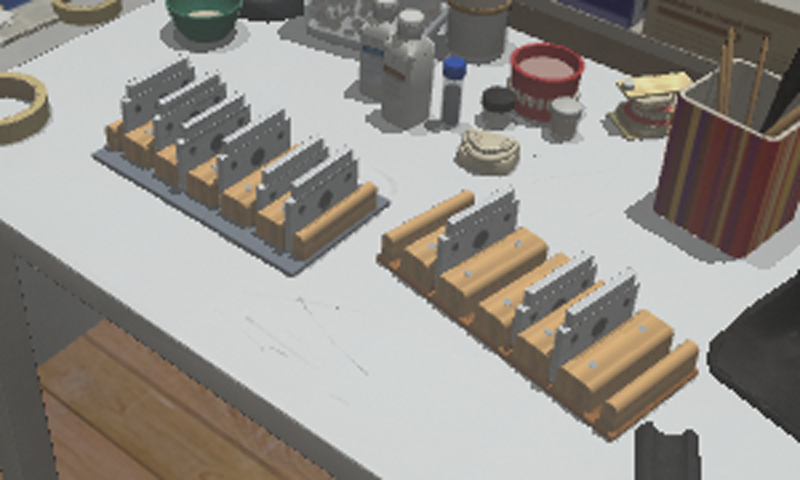

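View pics/scene0.png

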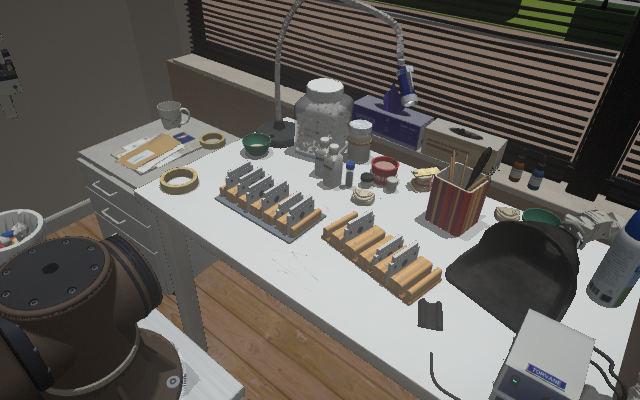

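The scene shows the stock stand on its grey base at the left, y from about 0.03 to 0.25, full, with the short plate second from the right (287,204). The kit rack is at the right with three plates: standard at (357,226), apparently short at (388,249), and standard at (403,260). Three slots are empty: both ends and the one between. I'll move above the stand for a close look.

{"method": "servo_tool", "body": {"deltas": [[-1,0,0,-10,0,0,-5.35],[-1,0,0,-10,0,0,-5.35],[-1,0,0,-10,0,0,-5.35],[-1,19.5,32,-3,0,0,0],[-1,19.5,32,-3,0,0,0],[-1,19.5,32,-3,0,0,0],[-1,19.5,32,-3,0,0,0],[-1,19.5,32,-3,0,0,0],[-1,19.5,32,-3,0,0,0],[-1,19.5,32,-3,0,0,0],[-1,19.5,32,-3,0,0,0],[-1,19.5,32,-3,0,0,0],[-1,19.5,32,-3,0,0,0],[-1,19.5,32,-3,0,0,0],[-1,19.5,32,-3,0,0,0],[-1,19.5,32,-3,0,0,0],[-1,19.5,32,-3,0,0,0],[-1,0,0,0,0,0,0],[-1,0,0,0,0,0,0]]}}

```text
t: 2.38
eef_pos: [0.4604, 0.1991, 0.2989]
ee_rot: [-3.141, -0.0, -0.003]
force: [1.1, -0.5, -0.6]
width: 0.0874
gripper_force: 0.0
```

```bash
python3 - <<'E'
from h import *
s=arm.get_state(); print(s['t'],s['eef_pos'],s['ee_rot'],s['q'])
f=snap('wrist','w0.png'); print(f['position'],f['orientation'],f['K'][0][0])
for q in ['kit_rack','stock_stand','kit_plate_1','kit_short','stock_plate_1','stock_short']:
    for d in arm.recognise(q,f): print(q,round(d['conf'],2),np.round(world(d['at'],f),3), np.round(proj(world(d['at'],f),f)[0]))
E
```

```text
2.3833 [0.46038457 0.19907437 0.29886283] [-3.14119946e+00 -4.36908612e-04 -3.48598866e-03] [ 8.00544952e-01  2.71383022e-02 -2.42024846e-01  4.34090035e-05
 -1.30104688e+00  7.66753916e-01]
[0.53030235 0.19738302 0.45749709] [ 2.87693384e+00 -3.50336379e-04 -1.57375568e+00] 351.33533477416785
kit_rack 0.91 [ 0.557 -0.077  0.027] [558.  82.]
stock_stand 0.79 [0.526 0.152 0.032] [361. 111.]
kit_plate_1 0.6 [ 0.564 -0.095  0.059] [595.  73.]
stock_plate_1 0.86 [0.515 0.04  0.064] [466. 121.]
stock_plate_1 0.75 [0.533 0.208 0.077] [312. 104.]
stock_plate_1 0.74 [0.517 0.169 0.077] [349. 120.]
stock_plate_1 0.7 [0.528 0.249 0.071] [274. 109.]
stock_plate_1 0.66 [0.526 0.124 0.066] [391. 111.]
stock_short 0.89 [0.529 0.082 0.056] [427. 108.]
```

View pics/w0.png

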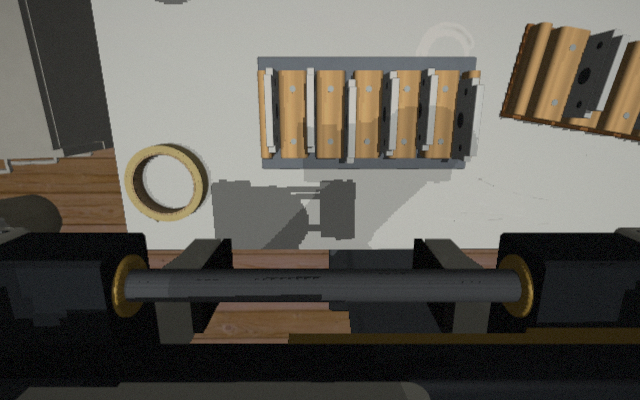

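The wrist picture shows the stand nearly square: base corners at about (258,57), (475,57), (474,168), (262,168), with all six plates in it. The kit rack is partly visible at the upper right and turned.

```bash
python3 - <<'E'
from h import *
import cv2
# reuse saved picture with the known pose
f=dict(position=[0.53030235,0.19738302,0.45749709],orientation=[2.87693384,-3.50336379e-04,-1.57375568],K=np.array([[351.335,0,0],[0,351.335,0],[0,0,1]]))
g=arm.grab_frame('wrist'); f['K']=g['K']; print(g['position'],g['orientation'],np.round(g['K'],1).tolist())
im=cv2.imread('pics/w0.png'); hsv=cv2.cvtColor(im,cv2.COLOR_BGR2HSV)
for p in [(258,57),(475,57),(474,168),(262,168)]: print(np.round(ray(p,g,0.004),4))
print(hsv[62,300],hsv[165,300],hsv[40,300])
for q in ['stock_plate_1','stock_short']:
  for d in arm.recognise(q,g): print(q,round(d['conf'],2),np.round(world(d['at'],g),3))
# overlay model
def model(x,y,a):
    c,s=np.cos(a),np.sin(a); return lambda P:np.array(P)@np.array([[c,s,0],[-s,c,0],[0,0,1]])+[x,y,0]
np.save('/tmp/g.npy',g,allow_pickle=True)
cv2.imwrite('pics/z0.png',cv2.resize(im[30:200,230:640],None,fx=1.95,fy=1.95,interpolation=cv2.INTER_CUBIC))
E
```

```text
[0.52914388 0.20048286 0.45708616] [ 2.87636628e+00 -8.17871268e-04 -1.56815352e+00] [[351.3, 0.0, 322.3], [0.0, 351.3, 201.9], [0.0, 0.0, 1.0]]
[0.5863 0.2775 0.004 ]
[0.587  0.0167 0.004 ]
[0.4523 0.0023 0.004 ]
[0.4516 0.2784 0.004 ]
[100  27 113] [ 98  28 110] [ 36   7 181]
stock_plate_1 0.95 [0.53  0.251 0.073]
stock_plate_1 0.85 [0.514 0.17  0.074]
stock_plate_1 0.84 [0.512 0.038 0.059]
stock_plate_1 0.63 [0.522 0.124 0.065]
stock_plate_1 0.56 [0.528 0.21  0.08 ]
stock_short 0.83 [0.525 0.083 0.056]
stock_short 0.19 [0.439 0.4   0.026]
```

View pics/z0.png

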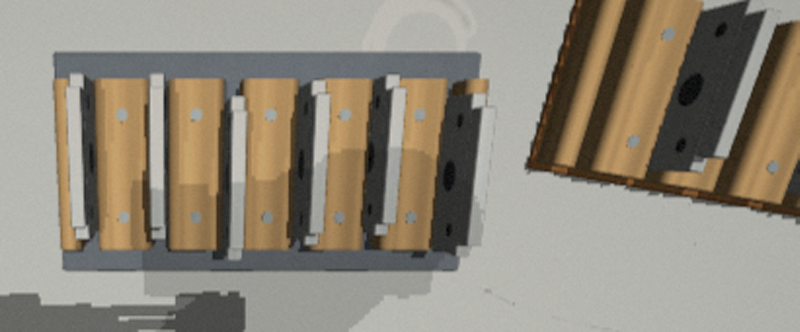

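The zoom shows the stock plates upright, and all standing well inside the stand. I'll look at the rack from above next.

{"method": "servo_tool", "body": {"deltas": [[-1,0,20,0,0,0,0],[-1,0,36,0,0,0,0],[-1,0,36,0,0,0,0],[-1,0,36,0,0,0,0],[-1,0,36,0,0,0,0],[-1,0,36,0,0,0,0],[-1,0,36,0,0,0,0],[-1,0,36,0,0,0,0],[-1,0,36,0,0,0,0],[-1,0,36,0,0,0,0],[-1,0,20,0,0,0,0],[-1,0,0,0,0,0,0],[-1,0,0,0,0,0,0]]}}

```text
t: 3.97
eef_pos: [0.4595, -0.164, 0.2983]
ee_rot: [-3.142, 0.001, -0.002]
force: [-0.3, 0.3, -0.3]
width: 0.0874
gripper_force: 0.0
```

```bash
python3 - <<'E'
from h import *
import cv2
s=arm.get_state(); print(s['t'],s['eef_pos'],s['ee_rot'])
for i in range(2):
  g=snap('wrist','w1.png'); print(g['position'],g['orientation'])
  for q in ['kit_plate_1','kit_short','kit_narrow','kit_rack']:
    for d in arm.recognise(q,g): print(q,round(d['conf'],2),np.round(world(d['at'],g),3))
np.save('/tmp/g1.npy',g,allow_pickle=True)
im=cv2.imread('pics/w1.png')
cv2.imwrite('pics/z1.png',cv2.resize(im[10:240,170:530],None,fx=2.2,fy=2.2,interpolation=cv2.INTER_CUBIC))
E
```

```text
3.9667 [ 0.45949294 -0.16400881  0.29829224] [-3.14155722e+00  5.41573623e-04 -2.06055418e-03]
[ 0.52958525 -0.1655177   0.45686402] [ 2.87592419e+00 -7.36879222e-04 -1.57224012e+00]
kit_plate_1 0.75 [ 0.541 -0.228  0.071]
kit_plate_1 0.65 [ 0.566 -0.102  0.07 ]
kit_short 0.73 [ 0.554 -0.186  0.062]
kit_rack 0.81 [ 0.552 -0.161  0.029]
[ 0.52979911 -0.16351649  0.45730702] [ 2.87677091e+00 -6.91296146e-04 -1.56833593e+00]
kit_plate_1 0.95 [ 0.566 -0.1    0.07 ]
kit_plate_1 0.93 [ 0.538 -0.226  0.069]
kit_short 0.74 [ 0.552 -0.188  0.062]
kit_rack 0.93 [ 0.554 -0.158  0.031]
```

View pics/z1.png

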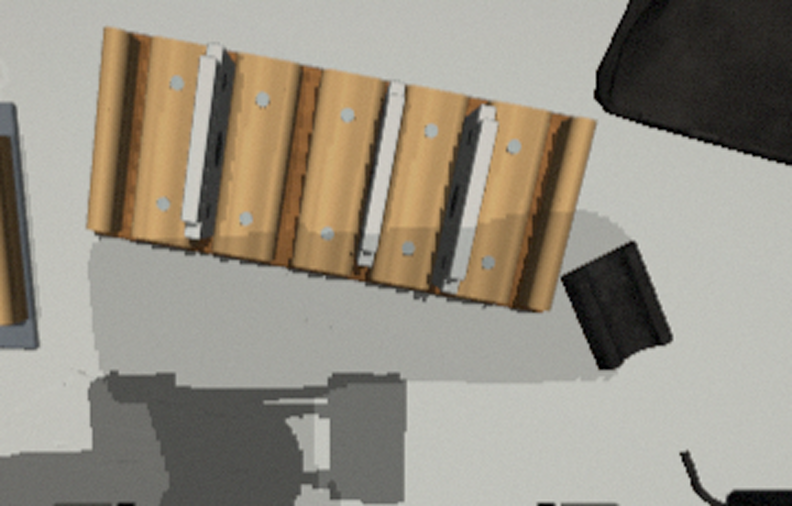

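The rack is turned by roughly -10°. Five pairs of screw heads show on the block tops in each holder, and I can use those to fit its pose. Left to right, the rack slots are empty, standard, empty, short, standard, empty.

```bash
cat >> h.py <<'E'
def nomcam(s,K):
    "wrist camera from the tool pose and the mean mounting"
    Rt=Rm(s['ee_rot']); p=np.array(s['eef_pos'])+Rt@np.array([0.07,0.0004,-0.1586])
    Rc=Rm([0,0,s['ee_rot'][2]])@Rm([2.8765,-0.0006,-np.pi/2])
    return dict(position=p,orientation=Rc,K=K)
def fit(L,W):
    L=np.array(L);W=np.array(W)[:,:2]; l=L-L.mean(0); w=W-W.mean(0)
    a=np.arctan2((l[:,0]*w[:,1]-l[:,1]*w[:,0]).sum(),(l*w).sum()); c,s=np.cos(a),np.sin(a)
    t=W.mean(0)-np.array([[c,-s],[s,c]])@L.mean(0); r=W-(L@np.array([[c,s],[-s,c]])+t); return t,a,r
E
python3 - <<'E'
from h import *
K=np.load('/tmp/g1.npy',allow_pickle=True).item()['K']
S=dict(stand=([0.4604,0.1991,0.2989],1.95,(230,30),[(121,115),(124,217),(196,115),(196,217),(270,115),(267,217),(344,115),(337,217),(419,115),(410,217)]),
rack=([0.4595,-0.1640,0.2983],2.2,(170,10),[(176,83),(163,204),(262,100),(246,219),(347,115),(327,233),(431,131),(408,248),(513,146),(488,263)]))
for n,(p,k,o,px) in S.items():
    f=nomcam(dict(eef_pos=p,ee_rot=[np.pi,0,-0.002]),K)
    W=[ray(((u+.5)/k-.5+o[0],(v+.5)/k-.5+o[1]),f,0.032) for u,v in px]
    hx=np.mean([np.linalg.norm(W[2*i]-W[2*i+1]) for i in range(5)])/2; print(hx)
    L=[(sx*hx,y) for y in (.088,.044,0,-.044,-.088) for sx in (1,-1)]
    t,a,r=fit(L,W); print(n,np.round(t,4),round(a,4),np.abs(r).max(), 'span',np.linalg.norm(W[0]-W[8]))
    for i,y in enumerate([-.11,-.066,-.022,.022,.066,.11],1): print(i,np.round([t[0]-y*np.sin(a),t[1]+y*np.cos(a)],4))
E
```

```text
0.02987272066750707
stand [0.5202 0.1453] -0.0018 0.0008156607475818256 span 0.17638414935687016
1 [0.52   0.0353]
2 [0.5201 0.0793]
3 [0.5202 0.1233]
4 [0.5203 0.1673]
5 [0.5203 0.2113]
6 [0.5204 0.2553]
0.030000641174394153
rack [ 0.5484 -0.1654] -0.1747 0.00033185094205229193 span 0.17594077480374168
1 [ 0.5293 -0.2737]
2 [ 0.537  -0.2304]
3 [ 0.5446 -0.1871]
4 [ 0.5523 -0.1437]
5 [ 0.5599 -0.1004]
6 [ 0.5676 -0.0571]
```

```bash
python3 - <<'E'
from h import *
K=np.load('/tmp/g1.npy',allow_pickle=True).item()['K']
def W(px,p,k,o,z): return ray(((px[0]+.5)/k-.5+o[0],(px[1]+.5)/k-.5+o[1]),nomcam(dict(eef_pos=p,ee_rot=[np.pi,0,-0.002]),K),z)
for n,z,a,b in [(6,.076,(77,76),(83,236)),(5,.076,(157,76),(157,236)),(4,.076,(237,98),(236,256)),(3,.076,(318,82),(311,242)),(2,.062,(392,76),(382,233)),(1,.076,(486,95),(472,253))]:
    A,B=[W(q,[0.4604,0.1991,0.2989],1.95,(230,30),z) for q in (a,b)]; print('stock',n,np.round((A+B)/2,3)[:2],round(np.linalg.norm(A-B),3))
for n,z,a,b in [(5,.076,(215,45),(193,235)),(3,.062,(397,85),(367,262)),(2,.076,(487,108),(454,288))]:
    A,B=[W(q,[0.4595,-0.1640,0.2983],2.2,(170,10),z) for q in (a,b)]; print('kit',n,np.round((A+B)/2,3)[:2],round(np.linalg.norm(A-B),3))
for z in (0,.06,.1): print('mask',z,[np.round(W(q,[0.4595,-0.1640,0.2983],2.2,(170,10),z)[:2],3).tolist() for q in [(600,95),(790,160),(640,240),(620,370)]])
from station import arm
f=snap('side','side1.png'); cv2.imwrite('pics/s1.png',f['color'][100:380,260:640,::-1].repeat(2,0).repeat(2,1))
f=snap('scene'); print(np.round(proj([[.529,-.274,.03],[.512,-.369,.106],[.55,-.376,.106],[.474,-.362,.106]],f)))
f=snap('side'); print(np.round((proj([[.529,-.274,.03],[.512,-.369,.106],[.55,-.376,.106],[.474,-.362,.106]],f)-[260,100])*2))
E
```

```text
stock 6 [0.526 0.252] 0.083
stock 5 [0.526 0.211] 0.083
stock 4 [0.515 0.168] 0.084
stock 3 [0.523 0.126] 0.084
stock 2 [0.526 0.083] 0.085
stock 1 [0.516 0.036] 0.084
kit 5 [ 0.561 -0.103] 0.084
kit 3 [ 0.547 -0.187] 0.083
kit 2 [ 0.535 -0.228] 0.083
mask 0 [[0.592, -0.31], [0.558, -0.42], [0.514, -0.34], [0.438, -0.336]]
mask 0.06 [[0.584, -0.291], [0.554, -0.386], [0.516, -0.317], [0.45, -0.313]]
mask 0.1 [[0.578, -0.278], [0.551, -0.364], [0.517, -0.302], [0.458, -0.298]]
[[421. 277.]
 [471. 279.]
 [483. 269.]
 [458. 289.]]
[[203. 319.]
 [234. 301.]
 [276. 298.]
 [190. 305.]]
```

View pics/s1.png

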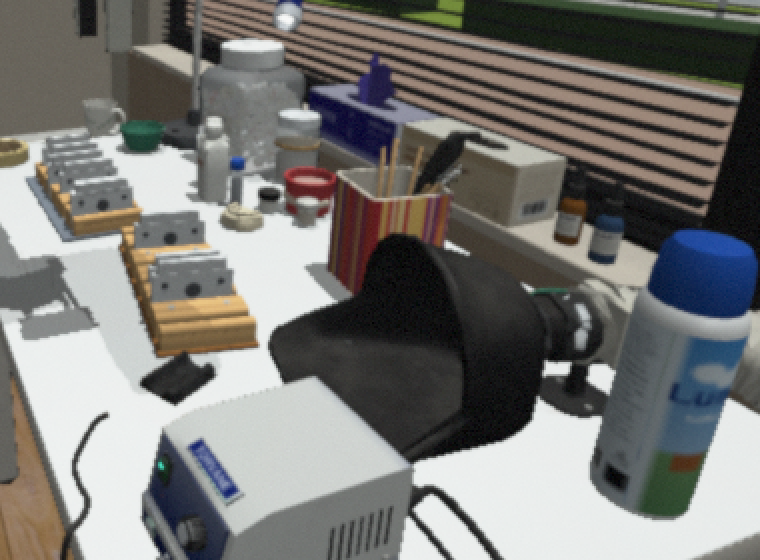

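The side view shows the black face shield standing tall beside rack slot 1, so that slot needs care. I'll start with stock slot 1 → rack slot 6.

{"method": "servo_tool", "body": {"deltas": [[0.36,9.4,-33.4,20,0,0,0],[0.36,9.4,-33.4,30,0,0,0],[0.36,9.4,-33.4,30,0,0,0],[0.36,9.4,-33.4,30,0,0,0],[0.36,9.4,-33.4,30,0,0,0],[0.36,9.4,-33.4,30,0,0,0],[0.36,0,0,10,0,0,0],[0.36,0,0,0,0,0,0],[0.36,0,0,0,0,0,0]], "squeeze": 40}}

```text
t: 5.37
eef_pos: [0.5115, 0.0218, 0.1321]
ee_rot: [3.141, 0.001, 0.001]
force: [0.4, -0.1, 0.1]
width: 0.0333
gripper_force: 0.0
```

{"method": "servo_tool", "body": {"deltas": [[0.36,4.5,-14,10,0,0,0],[0.36,0,0,10,0,0,0],[0.36,0,0,0,0,0,0]]}}

```text
t: 5.62
eef_pos: [0.5158, 0.0356, 0.1115]
ee_rot: [-3.142, 0.001, -0.0]
force: [0.7, -0.5, -0.1]
width: 0.0285
gripper_force: 0.0
```

{"method": "servo_tool", "body": {"deltas": [[0.36,0,0,15,0,0,0],[0.36,0,0,20,0,0,0],[0.36,0,0,20,0,0,0],[0.36,0,0,11,0,0,0],[0.36,0,0,0,0,0,0],[1,0,0,0,0,0,0],[1,0,0,0,0,0,0],[1,0,0,0,0,0,0],[1,0,0,0,0,0,0],[1,0,0,0,0,0,0]], "squeeze": 40}}

```text
t: 6.45
eef_pos: [0.5169, 0.0361, 0.0474]
ee_rot: [-3.141, -0.002, 0.001]
force: [-0.6, 0.1, 5.5]
width: 0.0078
gripper_force: 40.0
```

{"method": "servo_tool", "body": {"deltas": [[1,0,0,-10,0,0,0],[1,0,0,-30,0,0,0],[1,0,0,-30,0,0,0],[1,0,0,-25,0,0,0],[1,12.7,23.3,0,0,0,0],[1,12.7,23.3,0,0,0,0],[1,12.7,23.3,0,0,0,0],[1,12.7,23.3,0,0,0,0],[1,0,0,0,0,0,5],[1,0,0,0,0,0,5],[1,0,0,0,0,0,0],[1,0,0,0,0,0,0]]}}

```text
t: 7.45
eef_pos: [0.5668, -0.0573, 0.1417]
ee_rot: [-3.141, 0.0, -0.172]
force: [-1.2, -1.1, -1.0]
width: 0.0079
gripper_force: 40.0
```

```bash
cat >> h.py <<'E'
SLOT=dict(S=(.5202,.1453,-.002),K=(.5484,-.1654,-.1747))
def slot(h,i,dx=0):
    x,y,a=SLOT[h]; l=np.array([dx,-.11+.044*(i-1)]); c,s=np.cos(a),np.sin(a)
    return np.array([x+c*l[0]-s*l[1],y+s*l[0]+c*l[1]]),a
def go(h,i,dx=0):
    s=arm.get_state(); p,a=slot(h,i,dx); d=np.append(p,s['eef_pos'][2])-s['eef_pos']
    print('tool mm',np.round(Rm(s['ee_rot']).T@d*1e3,1),'az deg',round(np.degrees(s['ee_rot'][2]-a),2),'t',round(s['t'],1),'z',s['eef_pos'][2],'w',s['width'],'target',np.round(p,4))
E
python3 - <<'E'
from h import *
go('K',6); g=snap('wrist','w2.png')
for q in ['kit_plate_1','kit_short','stock_plate_1','stock_short']:
    for d in arm.recognise(q,g): print(q,round(d['conf'],2),np.round(world(d['at'],g),3))
E
```

```text
tool mm [ 0.6 -0.3  0. ] az deg 0.16 t 7.5 z 0.1416896474475127 w 0.00789698308916668 target [ 0.5675 -0.0571]
kit_plate_1 0.87 [ 0.54  -0.227  0.061]
kit_plate_1 0.83 [ 0.58  -0.096  0.067]
kit_plate_1 0.29 [ 0.587 -0.064  0.171]
kit_short 0.78 [ 0.557 -0.184  0.052]
kit_short 0.44 [0.559 0.077 0.052]
kit_short 0.25 [0.522 0.115 0.052]
stock_plate_1 0.85 [0.52  0.117 0.054]
stock_plate_1 0.78 [0.509 0.161 0.045]
stock_plate_1 0.59 [ 0.586 -0.064  0.17 ]
```

View pics/w2.png

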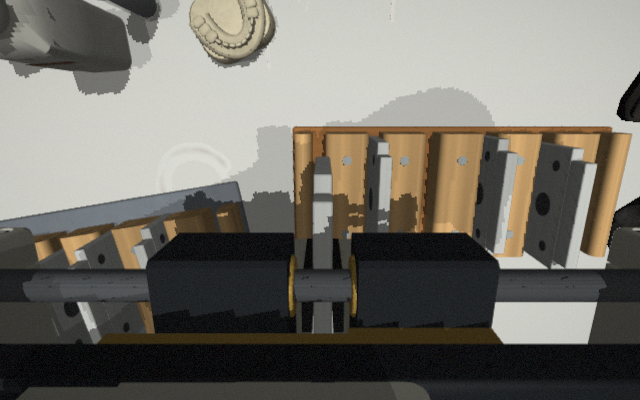

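The held plate (322, 160–340) hangs in line with rack slot 6. Nothing else has moved. I'll lower it.

{"method": "servo_tool", "body": {"deltas": [[1,0.5,-0.3,15,0,0,0],[1,0,0,20,0,0,0],[1,0,0,15,0,0,0],[1,0,0,10,0,0,0],[1,0,0,10,0,0,0],[1,0,0,10,0,0,0],[1,0,0,8,0,0,0],[1,0,0,5,0,0,0],[1,0,0,0,0,0,0]]}}

```text
t: 8.45
eef_pos: [0.5688, -0.0559, 0.0478]
ee_rot: [-3.14, -0.002, -0.173]
force: [3.0, 5.8, -3.9]
width: 0.0077
gripper_force: 40.0
```

{"method": "servo_tool", "body": {"deltas": [[1,0,0,1.5,0,0,0],[0.36,0,0,0,0,0,0],[0.36,0,0,0,0,0,0],[0.36,0,0,-5,0,0,0],[0.36,0,0,-20,0,0,0],[0.36,0,0,-30,0,0,0],[0.36,0,0,-10,0,0,0],[0.36,0,0,0,0,0,0]]}}

```text
t: 9.12
eef_pos: [0.5697, -0.057, 0.1155]
ee_rot: [-3.14, -0.006, -0.174]
force: [0.4, 0.6, -0.1]
width: 0.0279
gripper_force: 0.0
```

```bash
python3 - <<'E'
from h import *
go('K',3)
g=snap('side','s2.png')
for q in ['kit_plate_1','kit_short']:
    for d in arm.recognise(q,g): print(q,round(d['conf'],2),np.round(world(d['at'],g),3))
E
```

```text
tool mm [ -2.3 132.4  -0.2] az deg 0.06 t 9.1 z 0.11546607150959828 w 0.027885431479005903 target [ 0.5446 -0.1871]
kit_plate_1 0.75 [ 0.562 -0.104  0.057]
kit_plate_1 0.56 [ 0.537 -0.237  0.053]
```

{"method": "servo_tool", "body": {"deltas": [[0.36,0,22.4,0,0,0,0],[0.36,0,30,0,0,0,0],[0.36,0,30,0,0,0,0],[0.36,0,30,0,0,0,0],[0.36,0,20,0,0,0,0],[0.36,0,0,0,0,0,0],[0.36,0,0,0,0,0,0]]}}

```text
t: 9.85
eef_pos: [0.5436, -0.1885, 0.1106]
ee_rot: [3.141, 0.002, -0.177]
force: [0.5, 0.1, -0.7]
width: 0.0283
gripper_force: 0.0
```

```bash
python3 - <<'E'
from h import *
go('K',3,.002)
E
```

```text
tool mm [ 2.7 -1.6 -0. ] az deg -0.11 t 9.8 z 0.11058164808649583 w 0.028283909207679262 target [ 0.5465 -0.1874]
```

{"method": "servo_tool", "body": {"deltas": [[0.36,2.7,-1.6,10,0,0,0],[0.36,0,0,20,0,0,0],[0.36,0,0,20,0,0,0],[0.36,0,0,15,0,0,0],[0.36,0,0,5,0,0,0],[0.36,0,0,0,0,0,0],[1,0,0,0,0,0,0],[1,0,0,0,0,0,0],[1,0,0,0,0,0,0],[1,0,0,0,0,0,0],[1,0,0,0,0,0,0]]}}

```text
t: 10.77
eef_pos: [0.5483, -0.1862, 0.0427]
ee_rot: [-3.141, -0.002, -0.174]
force: [-0.0, 1.1, 3.2]
width: 0.0077
gripper_force: 40.0
```

{"method": "servo_tool", "body": {"deltas": [[1,0,0,-10,0,0,0],[1,0,0,-30,0,0,0],[1,0,0,-30,0,0,0],[1,0,0,-28,0,0,0],[1,0,0,0,0,0,-5],[1,0,0,0,0,0,-5],[1,-3,-21.5,0,0,0,0],[1,-4,-30,0,0,0,0],[1,-4,-30,0,0,0,0],[1,-4,-30,0,0,0,0],[1,-4,-30,0,0,0,0],[1,-4,-30,0,0,0,0],[1,-4,-30,0,0,0,0],[1,-1,-20,0,0,0,0],[1,0,0,0,0,0,0],[1,0,0,0,0,0,0]]}}

```text
t: 12.1
eef_pos: [0.5194, 0.0361, 0.1406]
ee_rot: [-3.141, -0.001, 0.002]
force: [0.4, -0.1, -1.1]
width: 0.0073
gripper_force: 40.0
```

```bash
python3 - <<'E'
from h import *
go('S',1)
g=snap('wrist','w3.png')
for q in ['kit_plate_1','kit_short','stock_plate_1','stock_short']:
    for d in arm.recognise(q,g): print(q,round(d['conf'],2),np.round(world(d['at'],g),3))
E
```

```text
tool mm [0.6 0.8 0. ] az deg 0.25 t 12.1 z 0.14058139412913337 w 0.00728132119039543 target [0.52   0.0353]
kit_plate_1 0.79 [ 0.565 -0.098  0.062]
kit_plate_1 0.61 [ 0.568 -0.055  0.063]
kit_plate_1 0.5 [ 0.501 -0.219  0.031]
kit_short 0.72 [0.544 0.035 0.162]
stock_plate_1 0.95 [0.519 0.164 0.06 ]
stock_plate_1 0.89 [0.531 0.251 0.05 ]
stock_plate_1 0.77 [0.53  0.207 0.062]
stock_plate_1 0.69 [0.536 0.117 0.06 ]
stock_plate_1 0.63 [ 0.568 -0.057  0.064]
stock_short 0.72 [0.534 0.08  0.063]
```

{"method": "servo_tool", "body": {"deltas": [[1,0.5,0.8,15,0,0,0],[1,0,0,20,0,0,0],[1,0,0,20,0,0,0],[1,0,0,10,0,0,0],[1,0,0,10,0,0,0],[1,0,0,10,0,0,0],[1,0,0,8,0,0,0],[1,0,0,4,0,0,0],[1,0,0,0,0,0,0]]}}

```text
t: 13.1
eef_pos: [0.5201, 0.0345, 0.0428]
ee_rot: [3.142, 0.0, 0.0]
force: [-1.7, 1.8, -2.2]
width: 0.0077
gripper_force: 40.0
```

{"method": "servo_tool", "body": {"deltas": [[1,0,0,1.5,0,0,0],[0.36,0,0,0,0,0,0],[0.36,0,0,0,0,0,0],[0.36,0,0,-5,0,0,0],[0.36,0,0,-20,0,0,0],[0.36,0,0,-30,0,0,0],[0.36,0,0,-20,0,0,0],[0.36,0,0,0,0,0,0],[0.36,0,0,0,0,0,0]]}}

```text
t: 13.85
eef_pos: [0.5209, 0.0346, 0.1179]
ee_rot: [-3.14, -0.003, 0.0]
force: [-0.7, 0.8, -0.2]
width: 0.0278
gripper_force: 0.0
```

```bash
python3 - <<'E'
from h import *
go('S',3,.003)
g=snap('side'); cv2.imwrite('pics/s3.png',cv2.resize(g['color'][130:290,260:420,::-1],None,fx=3.7,fy=3.7,interpolation=cv2.INTER_CUBIC))
for f in (g,snap('scene')):
  for q in ['kit_plate_1','kit_short']:
    for d in arm.recognise(q,f): print(q,round(d['conf'],2),np.round(world(d['at'],f),3))
E
```

```text
tool mm [  2.3 -88.7   0.1] az deg 0.14 t 13.8 z 0.11788811601501324 w 0.027796878350234 target [0.5232 0.1233]
kit_plate_1 0.93 [ 0.564 -0.104  0.056]
kit_plate_1 0.64 [ 0.537 -0.233  0.053]
kit_short 0.64 [0.519 0.026 0.047]
kit_plate_1 0.84 [ 0.556 -0.1    0.055]
kit_plate_1 0.82 [ 0.525 -0.232  0.055]
kit_short 0.79 [0.51  0.031 0.046]
kit_short 0.5 [0.471 0.1   0.017]
kit_short 0.37 [ 0.526 -0.232  0.052]
```

View pics/s3.png

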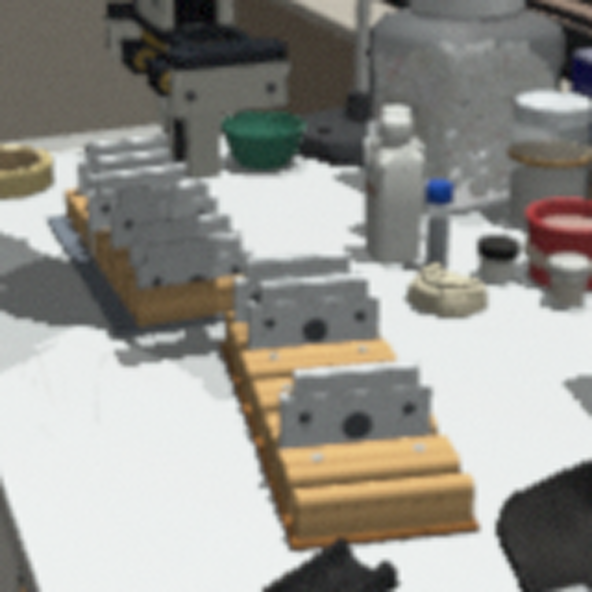

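The side view shows the rack with plates in slots 2, 5 and 6, all down. The short plate is seated at the near end of the stand. Next is stock slot 3 → rack slot 3.

{"method": "servo_tool", "body": {"deltas": [[0.36,2.3,-18.7,0,0,0,0],[0.36,0,-25,0,0,0,0],[0.36,0,-25,0,0,0,0],[0.36,0,-20,0,0,0,0],[0.36,0,0,0,0,0,0],[0.36,0,0,0,0,0,0]]}}

```text
t: 14.65
eef_pos: [0.522, 0.1238, 0.1156]
ee_rot: [3.141, 0.001, 0.002]
force: [-0.6, -0.9, -0.7]
width: 0.0277
gripper_force: 0.0
```

```bash
python3 - <<'E'
from h import *
go('S',3,.003)
E
```

```text
tool mm [ 1.2  0.5 -0. ] az deg 0.23 t 14.7 z 0.11559673642802251 w 0.02774151546972588 target [0.5232 0.1233]
```

{"method": "servo_tool", "body": {"deltas": [[0.36,1.2,0.5,15,0,0,0],[0.36,0,0,20,0,0,0],[0.36,0,0,20,0,0,0],[0.36,0,0,15,0,0,0],[0.36,0,0,0,0,0,0],[1,0,0,0,0,0,0],[1,0,0,0,0,0,0],[1,0,0,0,0,0,0],[1,0,0,0,0,0,0],[1,0,0,0,0,0,0]]}}

```text
t: 15.48
eef_pos: [0.5241, 0.1228, 0.0474]
ee_rot: [-3.141, -0.002, 0.0]
force: [0.3, 0.5, 4.3]
width: 0.0073
gripper_force: 40.0
```

{"method": "servo_tool", "body": {"deltas": [[1,0,0,-10,0,0,0],[1,0,0,-30,0,0,0],[1,0,0,-30,0,0,0],[1,0,0,-28,0,0,0],[1,2,20,0,0,0,0],[1,2,30,0,0,0,0],[1,2,30,0,0,0,0],[1,2,30,0,0,0,0],[1,2,30,0,0,0,0],[1,2,30,0,0,0,0],[1,2,30,0,0,0,0],[1,2,30,0,0,0,0],[1,2,30,0,0,0,0],[1,2,30,0,0,0,0],[1,1,20,0,0,0,0],[1,0,0,0,0,0,5],[1,0,0,0,0,0,5],[1,0,0,0,0,0,0],[1,0,0,0,0,0,0]]}}

```text
t: 17.07
eef_pos: [0.5444, -0.1875, 0.1449]
ee_rot: [-3.141, -0.0, -0.172]
force: [0.1, 0.0, -1.9]
width: 0.0076
gripper_force: 40.0
```

```bash
python3 - <<'E'
from h import *
go('K',3)
E
```

```text
tool mm [ 0.1 -0.4  0. ] az deg 0.17 t 17.1 z 0.14486483378096002 w 0.0076303338851649695 target [ 0.5446 -0.1871]
```

Descend 97 mm.

{"method": "servo_tool", "body": {"deltas": [[1,0,-0.4,15,0,0,0],[1,0,0,20,0,0,0],[1,0,0,20,0,0,0],[1,0,0,10,0,0,0],[1,0,0,10,0,0,0],[1,0,0,10,0,0,0],[1,0,0,8,0,0,0],[1,0,0,4,0,0,0],[1,0,0,0,0,0,0]]}}

```text
t: 17.82
eef_pos: [0.546, -0.1859, 0.0475]
ee_rot: [-3.141, -0.002, -0.172]
force: [1.4, 4.3, -3.6]
width: 0.0074
gripper_force: 40.0
```

{"method": "servo_tool", "body": {"deltas": [[1,0,0,1.5,0,0,0],[0.36,0,0,0,0,0,0],[0.36,0,0,0,0,0,0],[0.36,0,0,-5,0,0,0],[0.36,0,0,-20,0,0,0],[0.36,0,0,-30,0,0,-5],[0.36,0,0,-20,0,0,-5],[0.36,-2.8,-24,0,0,0,0],[0.36,-2.8,-33,0,0,0,0],[0.36,-2.8,-33,0,0,0,0],[0.36,-2.8,-33,0,0,0,0],[0.36,-2.8,-33,0,0,0,0],[0.36,-2.8,-33,0,0,0,0],[0.36,-2.8,-33,0,0,0,0],[0.36,-2.8,-33,0,0,0,0],[0.36,-2.8,-33,0,0,0,0],[0.36,-2.8,-33,0,0,0,0],[0.36,-2.8,-33,0,0,0,0],[0.36,0,0,0,0,0,0],[0.36,0,0,0,0,0,0]]}}

```text
t: 19.48
eef_pos: [0.5137, 0.1686, 0.1213]
ee_rot: [-3.141, -0.001, 0.004]
force: [-0.8, -1.4, 0.5]
width: 0.0281
gripper_force: 0.0
```

```bash
python3 - <<'E'
from h import *
go('S',4,-.005)
g=snap('wrist')
for q in ['stock_plate_1','stock_short','kit_short']:
    for d in arm.recognise(q,g): print(q,round(d['conf'],2),np.round(world(d['at'],g),3))
f=snap('side')
for d in arm.recognise('kit_plate_1',f): print('side',round(d['conf'],2),np.round(world(d['at'],f),3))
E
```

```text
tool mm [1.5 1.3 0. ] az deg 0.32 t 19.5 z 0.12125713876357505 w 0.028054024255874437 target [0.5152 0.1673]
stock_plate_1 0.97 [0.524 0.167 0.075]
stock_plate_1 0.94 [ 0.536 -0.05   0.036]
stock_plate_1 0.82 [0.54  0.206 0.067]
stock_short 0.86 [0.535 0.082 0.055]
kit_short 0.92 [0.536 0.034 0.052]
side 0.94 [ 0.562 -0.103  0.057]
side 0.8 [ 0.536 -0.238  0.052]
side 0.34 [ 0.702 -0.033  0.016]
```

{"method": "servo_tool", "body": {"deltas": [[0.36,1.5,1.3,20,0,0,0],[0.36,0,0,20,0,0,0],[0.36,0,0,20,0,0,0],[0.36,0,0,15,0,0,0],[0.36,0,0,0,0,0,0],[1,0,0,0,0,0,0],[1,0,0,0,0,0,0],[1,0,0,0,0,0,0],[1,0,0,0,0,0,0],[1,0,0,0,0,0,0]]}}

```text
t: 20.62
eef_pos: [0.516, 0.1665, 0.0469]
ee_rot: [-3.14, -0.002, 0.0]
force: [-1.5, 1.7, 3.6]
width: 0.0079
gripper_force: 39.9
```

{"method": "servo_tool", "body": {"deltas": [[1,0,0,-10,0,0,0],[1,0,0,-30,0,0,0],[1,0,0,-30,0,0,0],[1,0,0,-28,0,0,0],[1,3,20,0,0,0,0],[1,3.3,30,0,0,0,0],[1,3.3,30,0,0,0,0],[1,3.3,30,0,0,0,0],[1,3.3,30,0,0,0,0],[1,3.3,30,0,0,0,0],[1,3.3,30,0,0,0,0],[1,3.3,30,0,0,0,0],[1,3.3,30,0,0,0,0],[1,3.3,30,0,0,0,0],[1,3.3,20,0,0,0,0],[1,0,0,0,0,0,5],[1,0,0,0,0,0,5],[1,0,0,0,0,0,0],[1,0,0,0,0,0,0]]}}

```text
t: 22.2
eef_pos: [0.551, -0.1445, 0.1441]
ee_rot: [3.142, 0.0, -0.172]
force: [0.5, 1.2, -1.6]
width: 0.0079
gripper_force: 39.9
```

```bash
python3 - <<'E'
from h import *
go('K',4)
E
```

```text
tool mm [ 1.1 -0.9 -0. ] az deg 0.17 t 22.2 z 0.14406241012399218 w 0.007864659421917846 target [ 0.5522 -0.1437]
```

{"method": "servo_tool", "body": {"deltas": [[1,1,-0.9,15,0,0,0],[1,0,0,20,0,0,0],[1,0,0,20,0,0,0],[1,0,0,10,0,0,0],[1,0,0,10,0,0,0],[1,0,0,10,0,0,0],[1,0,0,8,0,0,0],[1,0,0,4,0,0,0],[1,0,0,0,0,0,0]]}}

```text
t: 22.95
eef_pos: [0.5538, -0.1425, 0.0471]
ee_rot: [-3.141, -0.002, -0.172]
force: [0.6, 3.7, -4.0]
width: 0.0074
gripper_force: 40.0
```

{"method": "servo_tool", "body": {"deltas": [[1,0,0,1.5,0,0,0],[0.36,0,0,0,0,0,0],[0.36,0,0,0,0,0,0],[0.36,0,0,-5,0,0,0],[0.36,0,0,-20,0,0,0],[0.36,0,0,-30,0,0,-5],[0.36,0,0,-20,0,0,-5],[0.36,-4,-24,0,0,0,0],[0.36,-4,-33,0,0,0,0],[0.36,-4,-33,0,0,0,0],[0.36,-4,-33,0,0,0,0],[0.36,-4,-33,0,0,0,0],[0.36,-4,-33,0,0,0,0],[0.36,-4,-33,0,0,0,0],[0.36,-4,-33,0,0,0,0],[0.36,-4,-33,0,0,0,0],[0.36,-4,-33,0,0,0,0],[0.36,-4,-33,0,0,0,0],[0.36,0,0,0,0,0,0],[0.36,0,0,0,0,0,0]]}}

```text
t: 24.62
eef_pos: [0.5083, 0.2121, 0.1207]
ee_rot: [-3.141, -0.0, 0.004]
force: [0.1, 0.2, -0.6]
width: 0.028
gripper_force: 0.0
```

```bash
python3 - <<'E'
from h import *
go('S',5,-.010)
g=snap('wrist')
for q in ['stock_plate_1']:
    for d in arm.recognise(q,g): print(q,round(d['conf'],2),np.round(world(d['at'],g),3))
f=snap('side')
for d in arm.recognise('kit_plate_1',f): print('side',round(d['conf'],2),np.round(world(d['at'],f),3))
E
```

```text
tool mm [2.1 0.8 0. ] az deg 0.32 t 24.6 z 0.1206641197169139 w 0.02803658674512462 target [0.5103 0.2113]
stock_plate_1 0.8 [0.537 0.251 0.066]
stock_plate_1 0.62 [0.533 0.211 0.078]
side 0.85 [ 0.555 -0.101  0.068]
side 0.64 [ 0.539 -0.233  0.054]
```

{"method": "servo_tool", "body": {"deltas": [[0.36,2,0.8,20,0,0,0],[0.36,0,0,20,0,0,0],[0.36,0,0,20,0,0,0],[0.36,0,0,12,0,0,0],[0.36,0,0,0,0,0,0],[1,0,0,0,0,0,0],[1,0,0,0,0,0,0],[1,0,0,0,0,0,0],[1,0,0,0,0,0,0],[1,0,0,0,0,0,0]], "squeeze": 50}}

```text
t: 25.65
eef_pos: [0.5111, 0.2104, 0.0494]
ee_rot: [-3.14, -0.002, 0.0]
force: [-1.0, 2.2, 1.7]
width: 0.0074
gripper_force: 50.0
```

```bash
python3 - <<'E'
from h import *
K=np.load('/tmp/g1.npy',allow_pickle=True).item()['K']
f1=nomcam(dict(eef_pos=[0.4595,-0.1640,0.2983],ee_rot=[np.pi,0,-0.002]),K)
f2=snap('side')
def px(q): return ((q[0]+.5)/2.2-.5+170,(q[1]+.5)/2.2-.5+10)
from itertools import product
for q1 in [(600,85),(604,105),(630,0)]:
  for q2 in [(396,270),(400,265),(445,222)]:
    r=[(np.array(ray(p,f,0)),np.array(f['position'])) for p,f in ((px(q1),f1),(q2,f2))]
    A=[(b-a)/np.linalg.norm(b-a) for a,b in r]; M=np.stack([A[0],-A[1]],1); t=np.linalg.lstsq(M,r[1][0]-r[0][0],rcond=None)[0]
    P=r[0][0]+A[0]*t[0];Q=r[1][0]+A[1]*t[1]; print(q1,q2,np.round((P+Q)/2,3),'gap',round(np.linalg.norm(P-Q),3))
print(np.round((proj([[.533,-.372,.115],[.533,-.372,.2],[.58,-.283,.19],[.60,-.287,.2]],f2)-[260,100])*2))
E
```

```text
(600, 85) (396, 270) [ 0.594 -0.306  0.01 ] gap 0.003
(600, 85) (400, 265) [ 0.597 -0.305  0.02 ] gap 0.007
(600, 85) (445, 222) [ 0.629 -0.309  0.104] gap 0.111
(604, 105) (396, 270) [ 0.587 -0.31   0.013] gap 0.005
(604, 105) (400, 265) [ 0.591 -0.309  0.023] gap 0.015
(604, 105) (445, 222) [ 0.623 -0.313  0.107] gap 0.116
(630, 0) (396, 270) [ 0.614 -0.308  0.014] gap 0.043
(630, 0) (400, 265) [ 0.618 -0.307  0.023] gap 0.032
(630, 0) (445, 222) [ 0.65 -0.31  0.1 ] gap 0.078
[[258. 290.]
 [263. 199.]
 [260. 170.]
 [281. 159.]]
```

{"method": "servo_tool", "body": {"deltas": [[1,0,0,-10,0,0,0],[1,0,0,-30,0,0,0],[1,0,0,-30,0,0,0],[1,0,0,-30,0,0,0],[1,0,20,-5,0,0,0],[1,0,33,0,0,0,0],[1,0,33,0,0,0,0],[1,0,33,0,0,0,0],[1,0,33,0,0,0,0],[1,0,33,0,0,0,0],[1,0,33,0,0,0,0],[1,0,33,0,0,0,0],[1,0,33,0,0,0,0],[1,0,20,0,0,0,0],[1,0,0,0,0,0,5],[1,0,0,0,0,0,5],[1,0,0,0,0,0,0],[1,0,0,0,0,0,0]]}}

```text
t: 27.2
eef_pos: [0.5101, -0.0946, 0.1535]
ee_rot: [3.141, 0.0, -0.172]
force: [0.4, 1.0, -0.7]
width: 0.0075
gripper_force: 50.0
```

{"method": "servo_tool", "body": {"deltas": [[1,4,23,0,0,0,0],[1,6,30,0,0,0,0],[1,6,30,0,0,0,0],[1,6,30,0,0,0,0],[1,6,30,0,0,0,0],[1,4,30,0,0,0,0],[1,0,0,0,0,0,0],[1,0,0,0,0,0,0]]}}

```text
t: 27.87
eef_pos: [0.5115, -0.2713, 0.1529]
ee_rot: [3.142, 0.001, -0.174]
force: [-0.6, 0.1, -1.2]
width: 0.0077
gripper_force: 50.0
```

```bash
python3 - <<'E'
from h import *
go('K',1,-.018); snap('wrist','w4.png')
E
```

```text
tool mm [-0.1 -0.8  0. ] az deg 0.06 t 27.9 z 0.15291944683037356 w 0.007652278504013958 target [ 0.5116 -0.2706]
```

View pics/w4.png

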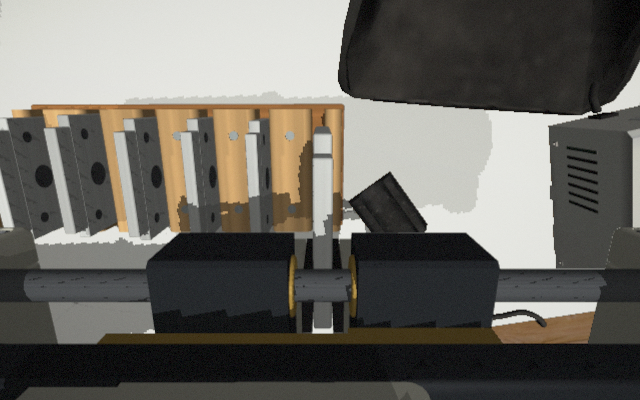

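The held plate (322, 130–330) lines up with rack slot 1. The shield and the grey box are clear of the gripper.

{"method": "servo_tool", "body": {"deltas": [[1,0,-0.8,15,0,0,0],[1,0,0,20,0,0,0],[1,0,0,20,0,0,0],[1,0,0,15,0,0,0],[1,0,0,10,0,0,0],[1,0,0,10,0,0,0],[1,0,0,8,0,0,0],[1,0,0,5,0,0,0],[1,0,0,0,0,0,0]]}}

```text
t: 28.67
eef_pos: [0.5122, -0.2693, 0.0499]
ee_rot: [3.142, 0.0, -0.173]
force: [-0.0, 0.9, -1.3]
width: 0.0076
gripper_force: 50.0
```

Release, lift and back away so I can look over the rack and stand.

{"method": "servo_tool", "body": {"deltas": [[1,0,0,1.5,0,0,0],[0.36,0,0,0,0,0,0],[0.36,0,0,0,0,0,0],[0.36,0,0,-5,0,0,0],[0.36,0,0,-20,0,0,0],[0.36,0,0,-30,0,0,0],[0.36,0,0,-40,0,0,-5],[0.36,0,0,-40,0,0,-5],[0.36,-6,-25,-30,0,0,0],[0.36,-6,-30,-30,0,0,0],[0.36,-6,-30,-25,0,0,0],[0.36,-6,-30,-20,0,0,0],[0.36,-6,-33,-10,0,0,0],[0.36,-6,-33,0,0,0,0],[0.36,-6,-33,0,0,0,0],[0.36,-6,-33,0,0,0,0],[0.36,-6,-33,0,0,0,0],[0.36,0,0,0,0,0,0],[0.36,0,0,0,0,0,0]]}}

```text
t: 30.25
eef_pos: [0.458, 0.011, 0.2988]
ee_rot: [-3.141, -0.002, 0.004]
force: [0.4, -0.4, 0.4]
width: 0.0278
gripper_force: 0.0
```

```bash
python3 - <<'E'
from h import *
s=arm.get_state(); print(s['t'],s['eef_pos'])
g=snap('wrist'); cv2.imwrite('pics/w5.png',g['color'][0:240,:,::-1].copy())
f=snap('side'); c=cv2.resize(f['color'][140:290,265:415,::-1],None,fx=4,fy=4,interpolation=cv2.INTER_CUBIC); cv2.imwrite('pics/s5.png',c)
cv2.imwrite('pics/m5.png',np.vstack([cv2.resize(g['color'][0:220,:,::-1],(800,275)),cv2.resize(np.hstack([f['color'][160:260,265:405,::-1],arm.grab_frame('scene')['color'][150:250,215:355,::-1]]),(800,286))]))
for q in ['kit_plate_1','stock_plate_1','stock_short']:
    for d in arm.recognise(q,g): print(q,round(d['conf'],2),np.round(world(d['at'],g),3))
E
```

```text
30.25 [0.45796481 0.01096054 0.29884638]
kit_plate_1 0.75 [ 0.564 -0.094  0.064]
kit_plate_1 0.68 [ 0.539 -0.229  0.056]
stock_plate_1 0.92 [ 0.551 -0.14   0.062]
stock_plate_1 0.92 [ 0.529 -0.271  0.059]
stock_plate_1 0.9 [ 0.563 -0.054  0.068]
stock_plate_1 0.88 [ 0.546 -0.189  0.058]
stock_plate_1 0.82 [0.545 0.245 0.061]
stock_plate_1 0.29 [0.523 0.029 0.064]
stock_short 0.96 [0.527 0.078 0.064]
stock_short 0.59 [ 0.565 -0.096  0.066]
```

View pics/m5.png

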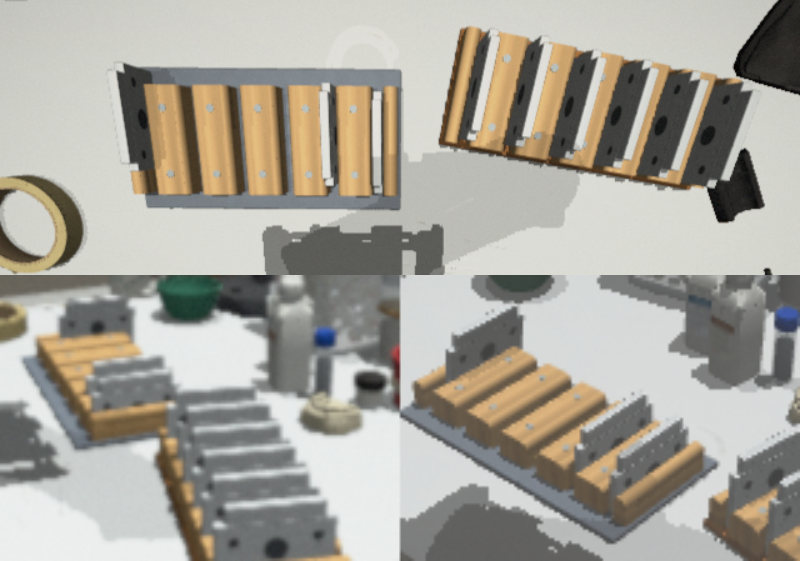

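The rack is full and even. In the stand, the surplus plate in slot 6 has been knocked about 15 mm towards +x (tab now at (118,65)–(128,165)) and sticks out of the slot end. I'll push it back.

{"method": "servo_tool", "body": {"deltas": [[0.36,10,-24,12,0,0,0],[0.36,10,-30,20,0,0,0],[0.36,10,-30,25,0,0,0],[0.36,10,-30,25,0,0,0],[0.36,10,-30,25,0,0,0],[0.36,10,-30,25,0,0,0],[0.36,10,-30,25,0,0,0],[0.36,10,-30,20,0,0,0],[0.36,2,-10,0,0,0,0],[0.36,0,0,0,0,0,0],[0.36,0,0,0,0,0,0]]}}

```text
t: 31.47
eef_pos: [0.5404, 0.2531, 0.1204]
ee_rot: [3.14, 0.001, 0.0]
force: [0.6, -0.6, 0.3]
width: 0.0282
gripper_force: 0.0
```

```bash
python3 - <<'E'
from h import *
go('S',6,.02); g=snap('wrist','w6.png')
for f in (g,snap('scene')):
    for d in arm.recognise('stock_plate_1',f): print(round(d['conf'],2),np.round(world(d['at'],f),3))
s=arm.get_state(); n=nomcam(s,g['K']); print(np.round(proj([[.5402+k,.2553,.076] for k in (-.037,.037)],n)))
E
```

```text
tool mm [ 0.  -2.1 -0. ] az deg 0.12 t 31.5 z 0.12037534887137323 w 0.028198400989821116 target [0.5404 0.2553]
0.68 [0.552 0.252 0.071]
0.98 [ 0.519 -0.275  0.055]
0.96 [ 0.56  -0.055  0.056]
0.88 [0.535 0.248 0.056]
0.74 [ 0.537 -0.188  0.054]
0.61 [ 0.545 -0.143  0.053]
[[317. 279.]
 [317. 165.]]
```

View pics/w6.png

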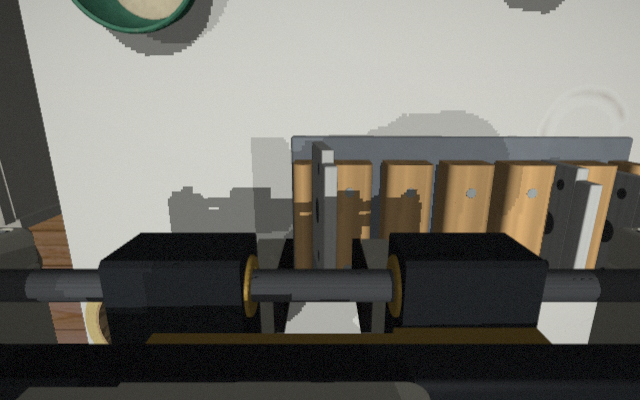

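The slot 6 plate's tab end is at (329,165), which puts its centre about 20 mm towards +x, with a slight lean towards -y. I'll grip it, slide it back and straighten it.

{"method": "servo_tool", "body": {"deltas": [[0.36,0,2,20,0,0,0],[0.36,0,0,20,0,0,0],[0.36,0,0,20,0,0,0],[0.36,0,0,12,0,0,0],[0.36,0,0,0,0,0,0],[1,0,0,0,0,0,0],[1,0,0,0,0,0,0],[1,0,0,0,0,0,0],[1,0,0,0,0,0,0],[1,0,0,0,0,0,0]], "squeeze": 30}}

```text
t: 32.5
eef_pos: [0.541, 0.2539, 0.0502]
ee_rot: [-3.137, -0.003, 0.0]
force: [-2.4, 6.2, -3.2]
width: 0.0076
gripper_force: 29.7
```

{"method": "servo_tool", "body": {"deltas": [[1,0,-3,-1,0,0,0],[1,-7,0,-1,0,0,0],[1,-7,0,0,0,0,0],[1,-6,0,0,0,0,0],[1,0,0,3,0,0,0],[1,0,0,0,0,0,0]]}}

```text
t: 33.0
eef_pos: [0.519, 0.2547, 0.0497]
ee_rot: [-3.142, 0.0, 0.001]
force: [-10.9, 0.6, 17.8]
width: 0.008
gripper_force: 30.0
```

Release, back up and check once more.

{"method": "servo_tool", "body": {"deltas": [[0.36,0,0,0,0,0,0],[0.36,0,0,0,0,0,0],[0.36,0,0,-5,0,0,0],[0.36,0,0,-20,0,0,0],[0.36,0,0,-30,0,0,0],[0.36,0,0,-40,0,0,0],[0.36,-8,30,-40,0,0,0],[0.36,-10,33,-30,0,0,0],[0.36,-10,33,-25,0,0,0],[0.36,-10,33,-25,0,0,0],[0.36,-10,33,-20,0,0,0],[0.36,-10,33,-10,0,0,0],[0.36,0,33,0,0,0,0],[0.36,0,0,0,0,0,0],[0.36,0,0,0,0,0,0]]}}

```text
t: 34.25
eef_pos: [0.4646, 0.0347, 0.2828]
ee_rot: [-3.141, -0.001, -0.003]
force: [0.7, -0.0, -0.5]
width: 0.028
gripper_force: 0.0
```

```bash
python3 - <<'E'
from h import *
s=arm.get_state(); print(s['t'],s['eef_pos'])
g=snap('wrist');f=snap('side');h=snap('scene')
cv2.imwrite('pics/m7.png',np.vstack([cv2.resize(g['color'][0:220,:,::-1],(800,275)),cv2.resize(np.hstack([f['color'][160:275,265:405,::-1],h['color'][155:300,215:445,::-1][:115,:]]),(800,300))]))
for x in (g,h):
  for d in arm.recognise('stock_plate_1',x)+arm.recognise('kit_plate_1',x): print(round(d['conf'],2),np.round(world(d['at'],x),3))
E
```

```text
34.25 [0.4645809  0.03468702 0.282768  ]
0.98 [ 0.532 -0.272  0.059]
0.95 [ 0.565 -0.058  0.064]
0.94 [ 0.551 -0.141  0.061]
0.85 [0.521 0.25  0.056]
0.74 [ 0.55  -0.185  0.057]
0.66 [ 0.538 -0.225  0.058]
0.56 [ 0.565 -0.097  0.063]
0.81 [0.514 0.25  0.052]
0.8 [ 0.538 -0.189  0.057]
0.77 [ 0.518 -0.272  0.056]
0.74 [ 0.546 -0.145  0.055]
0.69 [ 0.557 -0.057  0.057]
0.94 [ 0.557 -0.103  0.057]
0.83 [ 0.525 -0.229  0.053]
```

View pics/m7.png

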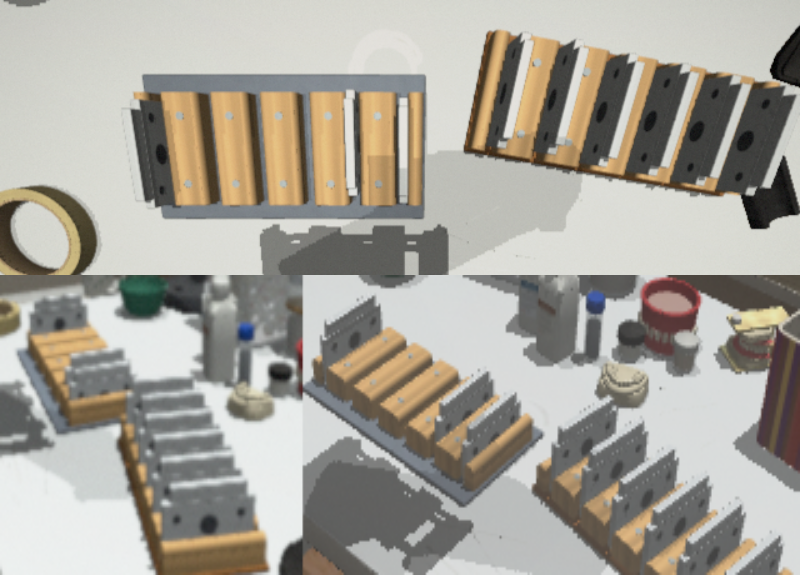

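The rack holds six standard plates, all seated and within their slots. The stand holds both short plates at its near end and the surplus standard plate, back in place, at the far left. I'll hand it in.

```bash
python3 -c "from station import arm; print(arm.job_done())"
```

```text
the job is handed in; nothing more can be done
None
```

The job is handed in after about 34 s of robot time: the kit rack holds six standard plates, fully down, and the wrong (short) plate is in the stock stand with the other short plate and the surplus standard plate, which got knocked partway out of its slot and was slid back.

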